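# Open the snap-locked terminal cover

## Robot

A 6-joint arm with a two-finger parallel gripper is mounted at the origin on the work surface. World frame = base frame: x ahead of the robot, y to its left, z up, the work surface at z = 0. Lengths are in m, angles in degrees, forces in N, time in s.
With the tool pointing down it reaches from about 0.375 to 0.9 m from the base axis. Payload 3.1 kg.
Tool frame: the origin (TCP) lies on the centre line of the jaws, within the pads' length; the fingertips stand 25 mm ahead of it and the grasp point (between the pads) lies 6 mm ahead of it; z points along the fingers, y is the line along which they close (so a half turn about z gives the same grasp; the last joint's range is limited). The gripper opens to 87 mm and grips with 3 to 60 N. Pads are 19 mm wide; open, the fingers measure 117 mm over their backs; the gripper's body (75 mm by 190 mm) begins 51 mm behind the grasp point.
Start: joints at [55.606, 30.224, 82.088, -0, 67.689, -10.227], TCP at [0.256, 0.57, 0.227] pointing down, gripper open.
Joint ranges: [-176.69, 176.69], [-43.24, 126.21], [12.49, 139.97], [-82, 262], [0, 151.66], [-163.58, 163.58]. Speed limits (degrees/s): [159.86, 159.86, 180, 180, 180, 180].

## Interface

Orientations are given as a 3x3 rotation matrix whose columns are the frame's x, y, z axes.
In Python, from rig import bot, cams, models gives the robot as it stands. The module is installed in compiled form; this text tells all that it offers.
- The arm moves only by the shell command python3 -m handwheel 'ROWS' [OPENING]. ROWS is JSON, a list of rows, each a list of 6 numbers: the shift along the world's x, y, z each as a share of 1 m, from -1 to 1, then the turn, a rotation vector about the world's x, y, z each as a share of 2 rad, from -1 to 1. In form: [[dx, dy, dz, wx, wy, wz], ...]. A call has exactly 8 rows; each row is the pose to reach, as a shift and turn from the pose commanded when the call began; what a row does not reach only later rows make up. A row lasts 1/12 s, in which the tool goes at most 41.7 mm and 7.16 degrees, less where a joint would pass 70% of its speed; a pose out of reach is approached as far as the arm can. A call with a number of a shift or a turn outside -1 to 1 is refused whole. A call with a gripper value outside its range is refused whole. OPENING is the opening, from -1 (shut) to 1 (fully open), so that 0 is half open, set as the call begins (- or left out, the last holds). The fingers move at their own pace and stop on an object; the grip force is fixed at half the most. Time passes only in rows, so rows that repeat a pose let the fingers close, or fill a call up. It gives the time, the measured TCP pose, the force, the opening and the grip force at its end, in the units of the state.
- bot.read_state(): the state, without advancing time (a new reading comes with each control period).
- cams.capture(name): name is "scene" or "top" or "wrist"; returns (picture, depth): 400x640x3 uint8, blue, green, red; 400x640 float32, m along the optical axis (not along the pixel's ray), 0 where there is no reading.
- cams.calibration(name): a dict with "mtx" (3x3 intrinsics, pixels), "dist_coeffs" ([k1, k2, p1, p2, k3] as OpenCV has them; the pictures are not rectified), "R" (3x3) and "t" (3): a world point X has camera coordinates R X + t; the wrist camera has in their place "tool_from_camera" (4x4, takes a point from camera to tool coordinates, whose origin is the TCP and whose axes are the flange's). Camera axes: x right, y down, z forward; pixel columns grow to the right and rows downward; lengths in m; the calibration is good to about 2 mm. A picture is of the moment at which its call begins: read the wrist's pose just before it. calibration takes no time and is no camera call.
- bot.hand_in(): hands the job in; it is judged then, once.
Trained networks look in the newest picture that a camera, given by its name, has taken for a name from the list of things; names that differ only in an ending like _2 or _b are one class to them, and where a whole thing is asked for, a point or a joint stands for the part that bears it (a point fixed in the world has none). Each returns a list of dicts, best first, with "conf" (0 to 1); they miss things now and then, are a little off and sometimes report something else, mostly with a low value. They report only what shows in the picture. A call takes as long as a camera call. They do not tell look-alikes from the thing itself.
- models.spot_in(query, camera): "position" ([column, row] in pixels, amid what is visible of it).
- models.tip_of(query, camera): "position" ([column, row] in pixels: a listed point, or the origin of a listed thing).
The state is a dict: "time_s": time; "joint_positions": joint angles; "qvel": joint speeds; "tau": joint torques, N m; "position": TCP position; "tcp_rot": TCP orientation; "force": force on the tool from outside, world axes, zero at the start; "moment": the same for the moment, N m; "opening": opening from 0.0 (shut) to 1.0 (fully open); "grasp_force": force on a finger pad.
Only numpy, scipy, OpenCV 4.12 (cv2) and the standard library are available. Lean on these libraries where they do the work, as an engineer would, in place of code of your own. Each camera call takes 0.05 s, during which the arm holds its last target. There are 200 camera calls.

## Task

Two small units lie on the repair bench; open the terminal unit, the one whose cover has the wedge-shaped thumb step, not the round dome. With the fingertips press its snap tab fully in, then push the released cover forward along its rails, over the tab, until the seat with the screw terminals is wholly uncovered, and leave it lying flat on the deck. Do not lift the cover or let it fall off the end, and leave the fan unit and everything else on the bench alone.

Things in the scene. Friction and masses are not known exactly. Their poses are not given: they have to be found in the camera images.
- case: Terminal unit, the one to open: grey case 230 (x) x 116 (y) mm, fixed to the table. Origin at the centre of its underside; x runs along it from seat to tab, within 30 deg of straight away from the robot; z up. Flat deck 45 mm above the origin, with 9 mm high guide rails along both sides (inner faces at y = +-41.5 mm).
- seat (a point): Middle of the terminal unit's seat, at deck height, 60 mm behind (-x) the case's middle; axes like the case's. The seat is 80 mm long (x +-40 mm here), with a 14 mm high stop wall behind it and, along its sides, lips that reach over the cover's edges (in to y = +-35 mm, up to 15.5 mm above the deck): the cover can only slide along +x. Brass screw terminals lie in it, beneath the cover.
- deck_end (a point): Middle of the deck's front edge, 115 mm ahead of the case's middle, at deck height; nothing stops the cover here.
- cover: Terminal cover: loose white plastic plate 80 x 80 mm, 60 to 130 g. Origin at the centre of its underside, on the deck, axes like the case's; starts within 1 mm of the seat's middle. Stands on two 5 mm skids along its sides; plate top 10 mm above the deck. Once the tab is in it slides along +x over the tab with under 3 N and stops where the push stops; after 80 mm its rear edge has left the seat.
- step_face (a point): Middle of the upright rear face of the wedge-shaped thumb step on the cover, 18 mm above the cover's underside, at the cover's x = 0. The face is 50 mm wide (y), from 10 to 26 mm above the deck, and looks to -x; push it towards +x. The wedge slopes down to the front. Behind it the plate is bare for 40 mm.
- tab (a joint): Snap tab of the terminal unit, how far it is pressed down (m): 0 to 0.002 at the start (up, locking), 0.010 fully in. It takes about 5 N, has no spring, and stays where it is left. The cover can pass over it from 0.007 on.
- tab_pad (a point): Centre of the top of the tab's press pad (34 x 34 mm, grey plastic with three black grooves), 23 mm ahead (+x) of the case's middle; 12 mm above the deck when up, 2 mm when fully in. A 16 mm wide tongue of the same height runs from the pad back to the cover's front edge and blocks it. Axes like the case's.
- fan_case: Fan unit, to be left alone: a case of the same make, size and axes as the terminal unit.
- lid: Filter lid of the fan unit, to be left alone: as the terminal cover, but with a round dome (34 mm across, 16 mm tall) and dark slots instead of the wedge-shaped step.
- lid_tab (a joint): Snap tab of the fan unit, same as the other (m, 0 up, 0.010 in); to be left alone.
- dish: small steel bowl, 56 mm across, 25 mm high, in front of and between the units; bystander, origin under it.
- capacitor: aluminium can standing upright between the units, 28 mm across, 45 mm high; bystander, origin under it.
- jar: closed amber jar, 54 mm across, 75 mm high, beyond the units; bystander, origin under it.
- driver: screwdriver lying to the left of the units, under 35 mm high; bystander, origin under it.
- scanner: grey hand scanner lying at the far left, 150 mm long, 40 mm high; bystander, origin under it.
- mouse: black computer mouse to the right of the units, 105 mm long, 33 mm high; bystander, origin under it.
- spool: metal spool standing at the far right, 54 mm across, 44 mm high; bystander, origin under it.
Not all that is in view belongs to the job. What is shaped like the cover but brown or pink is not meant.

How it is judged:
By the outcome, as a careful person would: the job done as asked, in the order asked, and still so for the second after the job is handed in, with the robot touching nothing.
It also fails if it takes over 40 s, if anything falls off the work surface, if the arm or the gripper's body presses on something with over 40 N, if the wrist force passes 120 N, or if a joint passes its speed limit or range.

## Working session

There is one attempt and no reset: what is moved stays moved. The work goes in short steps, Python scripts to look and compute and a shell command to move; the robot and the scene stay as the last step left them, time stands still between calls to the robot, and variables do not carry over. Pictures are saved under pics/ and viewed, at most 10 in all, crops included, and the job is handed in when it is done.

```bash
mkdir -p pics
cat > h.py <<'E'
import numpy as np, cv2
from rig import bot,cams,models
def ray(cam,px):
    c=cams.calibration(cam); n=cv2.undistortPoints(np.array([[px]],float),np.array(c["mtx"]),np.array(c["dist_coeffs"]))[0,0]
    d=np.array([n[0],n[1],1.])
    if "R" in c:
        R=np.array(c["R"]);t=np.array(c["t"]).ravel(); return -R.T@t, R.T@d
    s=bot.read_state(); T=np.array(c["tool_from_camera"]);A=np.array(s["tcp_rot"]);p=np.array(s["position"])
    return p+A@T[:3,3], A@T[:3,:3]@d
def atz(cam,px,z):
    o,d=ray(cam,px); return o+d*(z-o[2])/d[2]
def proj(cam,X):
    c=cams.calibration(cam); X=np.atleast_2d(X).astype(float)
    if "R" in c: R=np.array(c["R"]);t=np.array(c["t"]).ravel()
    else:
        s=bot.read_state(); T=np.eye(4);T[:3,:3]=s["tcp_rot"];T[:3,3]=s["position"];M=np.linalg.inv(T@np.array(c["tool_from_camera"]));R=M[:3,:3];t=M[:3,3]
    return cv2.projectPoints(X,cv2.Rodrigues(R)[0],t,np.array(c["mtx"]),np.array(c["dist_coeffs"]))[0][:,0]
E
python3 - <<'E'
from h import *
for c in("top","scene"):
    im,d=cams.capture(c); cv2.imwrite(f"pics/{c}1.png",im)
    for q in("step_face","tab_pad","lid","cover","seat","deck_end"):
        for r in models.tip_of(q,c)[:3]: print(c,q,np.round(r["position"],1),round(r["conf"],2), np.round(atz(c,r["position"],.057),3))
E
```

```text
top step_face [210.4 292.7] 0.89 [0.298 0.304 0.057]
top step_face [267.2 289.3] 0.65 [0.302 0.154 0.057]
top step_face [244.1 220.3] 0.63 [0.488 0.217 0.057]
top tab_pad [262.4 196.5] 0.48 [0.552 0.167 0.057]
top lid [388.9 219.4] 0.94 [ 0.478 -0.178  0.057]
top cover [245.4 221.9] 0.86 [0.483 0.214 0.057]
top cover [208.2 291. ] 0.84 [0.303 0.309 0.057]
top cover [265.5 288.8] 0.83 [0.304 0.159 0.057]
top deck_end [274.3 167.3] 0.61 [0.635 0.134 0.057]
scene step_face [386.7 133.7] 0.87 [0.348 0.28  0.057]
scene step_face [386.5 163.5] 0.83 [0.477 0.212 0.057]
scene step_face [343.6 144.4] 0.6 [0.35  0.138 0.057]
scene tab_pad [386.4 181.1] 0.59 [0.543 0.177 0.057]
scene lid [251.4 202.9] 0.77 [ 0.493 -0.174  0.057]
scene cover [344.9 152.9] 0.95 [0.39  0.125 0.057]
scene cover [386.9 170.5] 0.82 [0.505 0.198 0.057]
scene cover [387.5 138.4] 0.61 [0.371 0.271 0.057]
scene seat [387.8 171. ] 0.78 [0.507 0.2   0.057]
scene deck_end [385.2 211.2] 0.96 [0.642 0.122 0.057]
```

View pics/top1.png

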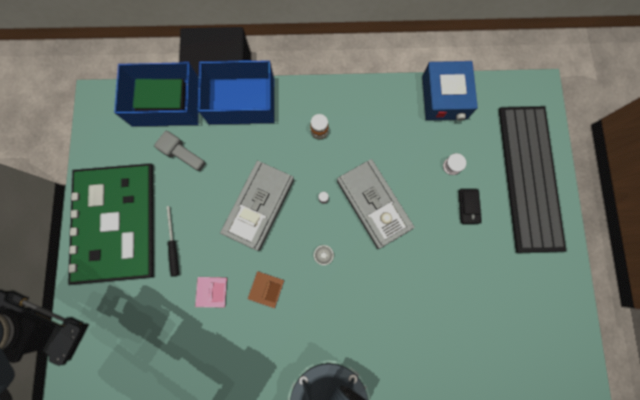

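View pics/scene1.png

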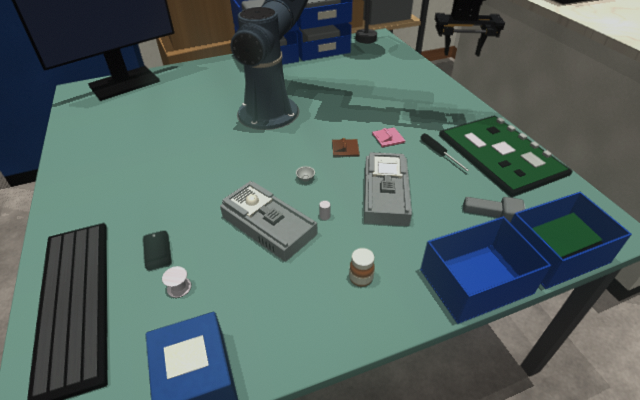

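The candidates in the top view are white cover (245,221), white dome lid (389,219), pink (210,292) and brown (267,289). The white one at (245,221) with the wedge fits the description. I'll confirm it in an enlarged crop and measure the case pose from depth.

Run:
```python
from h import *
a=cv2.imread("pics/top1.png")[150:260,210:300]; b=cv2.imread("pics/scene1.png")[140:230,345:435]
cv2.imwrite("pics/crop1.png",np.hstack([cv2.resize(a,(390,480),interpolation=2),cv2.resize(b,(400,480),interpolation=2)]))
im,d=cams.capture("top"); c=cams.calibration("top")
P=[]
for r in range(150,260):
    for q in range(205,305):
        o,v=ray("top",(q,r)); 
        if d[r,q]>0: P.append(o+v*d[r,q])
P=np.array(P); print("table z",np.median(P[:,2]))
Q=P[(P[:,2]>.03)&(P[:,2]<.08)&(np.linalg.norm(P[:,:2]-[.53,.18],axis=1)<.16)]
print(len(Q),np.percentile(Q[:,2],[10,50,90]),cv2.minAreaRect(Q[:,:2].astype(np.float32)))
s=bot.read_state(); print(np.round(s["tcp_rot"],3),cams.calibration("wrist")["tool_from_camera"],s["time_s"])
```

```text
Traceback (most recent call last):
  File "h.py", line 4, in ray
    c=cams.calibration(cam); n=cv2.undistortPoints(np.array([[px]],float),np.array(c["mtx"]),np.array(c["dist_coeffs"]))[0,0]
ValueError: time passes only in moves, steps and waits
```

View pics/crop1.png

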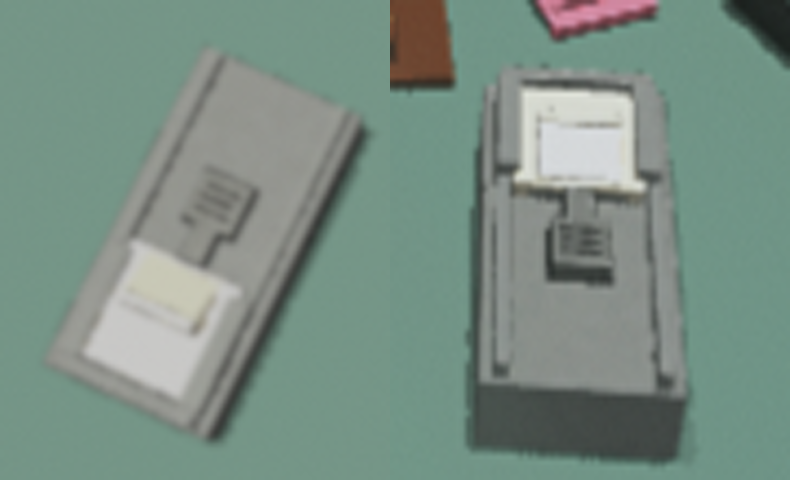

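The crop confirms it: a white cover with a wedge step, in front of a grooved tab with a tongue, on the left unit. I'll cache the calibration and redo the fit.

```bash
cat >> h.py <<'E'
_cal={};_oc=cams.calibration
class _C:
    capture=staticmethod(cams.capture)
    @staticmethod
    def calibration(n):
        if n not in _cal:_cal[n]=_oc(n)
        return _cal[n]
cams=_C
def cloud(cam,d,box):
    r0,r1,c0,c1=box; c=cams.calibration(cam); v,u=np.mgrid[r0:r1,c0:c1]; z=d[r0:r1,c0:c1].ravel()
    n=cv2.undistortPoints(np.stack([u.ravel(),v.ravel()],1)[:,None].astype(float),np.array(c["mtx"]),np.array(c["dist_coeffs"]))[:,0]
    p=np.c_[n,np.ones(len(n))]*z[:,None]
    if "R" in c: R=np.array(c["R"]);p=(p-np.array(c["t"]).ravel())@R
    else:
        s=bot.read_state(); T=np.eye(4);T[:3,:3]=s["tcp_rot"];T[:3,3]=s["position"];T=T@np.array(c["tool_from_camera"]);p=p@T[:3,:3].T+T[:3,3]
    return p,z>0
E
python3 - <<'E'
from h import *
im,d=cams.capture("top")
P,ok=cloud("top",d,(150,260,205,305)); P=P[ok]; print("table z",np.median(P[:,2]))
Q=P[(P[:,2]>.03)&(P[:,2]<.08)&(np.linalg.norm(P[:,:2]-[.53,.18],axis=1)<.16)]
print(len(Q),np.percentile(Q[:,2],[10,50,90]),cv2.minAreaRect(Q[:,:2].astype(np.float32)))
s=bot.read_state(); print(np.round(s["tcp_rot"],3),cams.calibration("wrist"),s["time_s"],s["force"])
E
```

```text
table z 0.0009418382668852935
3420 [0.04270025 0.05028974 0.06038929] ((0.5343731641769409, 0.18474650382995605), (0.11726098507642746, 0.22983761131763458), 63.6005973815918)
[[-0.912  0.409  0.   ]
 [ 0.409  0.912 -0.   ]
 [-0.     0.    -1.   ]] {'mtx': array([[339.83566169,   0.        , 317.6353853 ],
       [  0.        , 339.83566169, 200.50636522],
       [  0.        ,   0.        ,   1.        ]]), 'dist_coeffs': array([-0.07216341,  0.        ,  0.        ,  0.        ,  0.        ]), 'tool_from_camera': array([[ 1.36008392e-03, -9.53144892e-01, -3.02511101e-01,
         8.42442898e-02],
       [ 9.99999074e-01,  1.28007742e-03,  4.62738089e-04,
        -1.82684312e-04],
       [-5.38188170e-05, -3.02511450e-01,  9.53145750e-01,
        -1.57766915e-01],
       [ 0.00000000e+00,  0.00000000e+00,  0.00000000e+00,
         1.00000000e+00]])} 0.8 [-0.50022829  0.09725698 -0.12686162]
```

```bash
python3 -m handwheel '[[0.04,-0.05,0,0,0,0],[0.08,-0.1,0,0,0,0],[0.1,-0.135,0,0,0,-0.01],[0.125,-0.165,0,0,0,-0.019],[0.15,-0.2,0,0,0,-0.019],[0.175,-0.23,0,0,0,-0.019],[0.2,-0.265,0,0,0,-0.019],[0.225,-0.3,0,0,0,-0.019]]' -1
python3 -m handwheel '[[0.02,-0.025,0,0,0,0],[0.04,-0.05,0,0,0,0],[0.055,-0.075,0,0,0,0],[0.065,-0.09,0,0,0,0],[0.074,-0.095,0,0,0,0],[0.074,-0.095,0,0,0,0],[0.074,-0.095,0,0,0,0],[0.074,-0.095,0,0,0,0]]'
python3 - <<'E'
from h import *
s=bot.read_state(); print(np.round(s["position"],4),np.round(s["tcp_rot"],3),s["force"])
im,d=cams.capture("wrist"); cv2.imwrite("pics/w1.png",im)
P,ok=cloud("wrist",d,(0,400,0,640)); P=P[ok]; print("table",np.median(P[np.abs(P[:,2])<.01][:,2]))
np.save("P1.npy",P)
Q=P[(P[:,2]>.035)&(P[:,2]<.08)&(np.linalg.norm(P[:,:2]-[.534,.185],axis=1)<.14)]
print(len(Q),cv2.minAreaRect(Q[:,:2].astype(np.float32)))
for q,z in(("step_face",.063),("tab_pad",.057),("cover",.045),("deck_end",.045),("seat",.045),("case",0)):
    for r in models.tip_of(q,"wrist")[:2]: print(q,np.round(r["position"],1),round(r["conf"],2), np.round(atz("wrist",r["position"],z),4))
E
```

```text
time_s: 1.47
position: [0.4573, 0.3023, 0.2272]
tcp_rot: [[-0.896, 0.444, 0.001], [0.444, 0.896, 0.0], [-0.0, 0.001, -1.0]]
force: [0.5, -0.0, -0.6]
opening: 0.479
grasp_force: 0.0
time_s: 2.13
position: [0.5293, 0.21, 0.2268]
tcp_rot: [[-0.897, 0.443, -0.001], [0.443, 0.897, 0.0], [0.001, -0.0, -1.0]]
force: [-0.1, -0.4, -0.6]
opening: 0.005
grasp_force: 0.0
[0.5293 0.21   0.2268] [[-0.897  0.443 -0.001]
 [ 0.443  0.897  0.   ]
 [ 0.001 -0.    -1.   ]] [-0.07935499 -0.37289724 -0.62713228]
table 5.8378844203232916e-08
19976 ((0.5328477621078491, 0.18486952781677246), (0.11669115722179413, 0.22870174050331116), 63.81753921508789)
step_face [296.3 135.8] 0.71 [0.479  0.2124 0.063 ]
tab_pad [299.6 215.9] 0.71 [0.5536 0.1774 0.057 ]
cover [297.2 139.4] 0.88 [0.4843 0.2094 0.045 ]
case [299.4 179. ] 0.88 [0.5308 0.1853 0.    ]
```

View pics/w1.png

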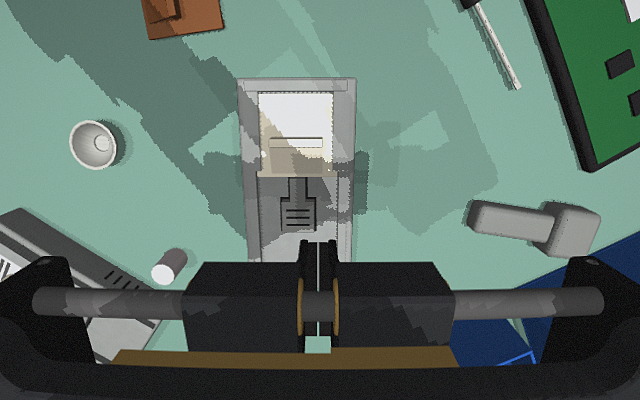

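The view shows the wedge cover at (297,130), the tab pad at (300,216) and the case square to the tool. It agrees with the top view: centre (0.5335, 0.185), yaw -26.3°.

```bash
python3 -m handwheel '[[0.012,-0.018,-0.02,0,0,0],[0.025,-0.035,-0.04,0,0,0],[0.025,-0.035,-0.08,0,0,0],[0.025,-0.035,-0.11,0,0,0],[0.025,-0.035,-0.125,0,0,0],[0.025,-0.035,-0.13,0,0,0],[0.025,-0.035,-0.13,0,0,0],[0.025,-0.035,-0.13,0,0,0]]'
```

```text
time_s: 3.15
position: [0.5559, 0.1742, 0.0976]
tcp_rot: [[-0.896, 0.443, 0.001], [0.443, 0.896, 0.0], [-0.001, 0.001, -1.0]]
force: [0.5, 0.6, -0.5]
opening: 0.004
grasp_force: 0.0
```

```bash
python3 -m handwheel '[[-0.001,0.001,-0.006,0,0,0],[-0.001,0.001,-0.011,0,0,0],[-0.001,0.001,-0.015,0,0,0],[-0.001,0.001,-0.018,0,0,0],[-0.001,0.001,-0.021,0,0,0],[-0.001,0.001,-0.024,0,0,0],[-0.001,0.001,-0.026,0,0,0],[-0.001,0.001,-0.026,0,0,0]]'
```

```text
time_s: 3.82
position: [0.5539, 0.1749, 0.0704]
tcp_rot: [[-0.896, 0.444, -0.001], [0.444, 0.896, -0.0], [0.001, -0.001, -1.0]]
force: [0.0, 0.5, 0.4]
opening: 0.005
grasp_force: 0.0
```

```bash
python3 -m handwheel '[[0,0,-0.001,0,0,0],[0,0,-0.001,0,0,0],[0,0,-0.002,0,0,0],[0,0,-0.002,0,0,0],[0,0,-0.002,0,0,0],[0,0,-0.002,0,0,0],[0,0,-0.002,0,0,0],[0,0,-0.002,0,0,0]]'
```

```text
time_s: 4.48
position: [0.5542, 0.175, 0.069]
tcp_rot: [[-0.896, 0.444, 0.0], [0.444, 0.896, -0.0], [-0.0, 0.0, -1.0]]
force: [0.8, -0.2, -0.1]
opening: 0.006
grasp_force: 0.0
```

```bash
python3 -m handwheel '[[0,0,-0.001,0,0,0],[0,0,-0.001,0,0,0],[0,0,-0.002,0,0,0],[0,0,-0.002,0,0,0],[0,0,-0.002,0,0,0],[0,0,-0.002,0,0,0],[0,0,-0.002,0,0,0],[0,0,-0.002,0,0,0]]'
python3 - <<'E'
from h import *
print(bot.read_state()["force"],bot.read_state()["tau"])
im,d=cams.capture("wrist"); cv2.imwrite("pics/w2.png",im)
P=np.load("P1.npy"); u=np.array([.8965,-.443]);v=np.array([.443,.8965]);D=P[:,:2]-[.5335,.185]
for n,a,b,c,e in(("deck",.045,.07,-.03,.03),("deckL",0,.04,.025,.038),("pad",.012,.03,-.012,.012),("plate",-.095,-.065,-.02,.02)):
    m=(D@u>a)&(D@u<b)&(D@v>c)&(D@v<e)&(P[:,2]<.1)
    print(n,m.sum(),np.percentile(P[m,2],[10,50,90]) if m.sum() else None)
E
```

```text
time_s: 5.15
position: [0.5542, 0.1749, 0.067]
tcp_rot: [[-0.896, 0.444, 0.0], [0.444, 0.896, 0.0], [-0.0, 0.0, -1.0]]
force: [-0.1, 0.3, 0.9]
opening: 0.005
grasp_force: 0.0
[-0.12376563  0.25793356  0.93067878] [-3.53633013e-04 -4.41197133e+01 -1.07449570e+01  7.26753788e-03
  8.49783607e-02 -1.75953033e-05]
deck 832 [0.04399267 0.04486914 0.04575788]
deckL 451 [0.04410584 0.04490221 0.04598078]
pad 391 [0.05475311 0.05565697 0.05670355]
plate 1356 [0.05401475 0.05496    0.05589302]
```

View pics/w2.png

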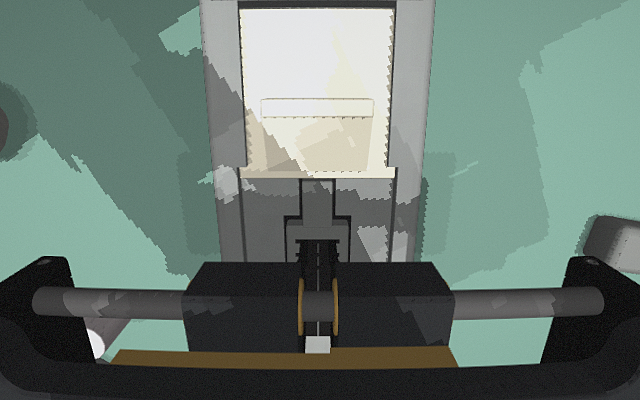

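Run:
```python
from h import *
im,d=cams.capture("wrist")
P,ok=cloud("wrist",d,(0,400,0,640)); P=P[ok]
u=np.array([.8965,-.443]);v=np.array([.443,.8965]);D=P[:,:2]-[.5335,.185]
for n,a,b,c,e in(("tongue",-.014,.003,-.004,.004),("deckR",-.012,0.02,.025,.036),("deckL",-.012,.02,-.036,-.025),("plate",-.09,-.065,-.02,.02),("padrear",.007,.012,-.014,.014)):
    m=(D@u>a)&(D@u<b)&(D@v>c)&(D@v<e)&(P[:,2]<.1)
    print(n,m.sum(),np.percentile(P[m,2],[10,50,90]) if m.sum() else None)
F=(np.abs(D@v)<.02)&(D@u>0)&(D@u<.05)&(P[:,2]<.12)
for z in np.arange(.04,.12,.005):
    m=F&(P[:,2]>=z)&(P[:,2]<z+.005)
    if m.sum(): print(round(z,3),m.sum(),np.percentile(D[m]@u,[5,95]).round(3),np.percentile(D[m]@v,[5,95]).round(3))
```

```text
tongue 487 [0.05485826 0.05558167 0.05633703]
deckR 1040 [0.04417899 0.04498911 0.04573996]
deckL 1026 [0.04422345 0.04496415 0.04573557]
plate 4820 [0.0541289  0.05502233 0.05588881]
padrear 930 [0.05504714 0.06412886 0.08972856]
0.04 271 [0.    0.029] [-0.02  0.02]
0.045 588 [0.001 0.029] [-0.019  0.019]
0.05 442 [0.003 0.026] [-0.017  0.016]
0.055 1458 [0.002 0.025] [-0.016  0.015]
0.06 79 [0.011 0.013] [-0.008  0.008]
0.065 151 [0.011 0.013] [-0.008  0.008]
0.07 160 [0.011 0.013] [-0.008  0.008]
0.075 190 [0.011 0.013] [-0.008  0.008]
0.08 198 [0.011 0.013] [-0.008  0.008]
0.085 267 [0.011 0.024] [-0.007  0.007]
0.09 165 [0.011 0.014] [-0.007  0.006]
0.095 187 [0.011 0.014] [-0.007  0.007]
0.1 191 [0.011 0.014] [-0.006  0.006]
0.105 140 [0.012 0.014] [-0.005  0.005]
0.11 348 [0.025 0.032] [-0.005  0.005]
0.115 20 [0.02  0.025] [-0.005  0.005]
```

The tab hasn't moved and the fingertips are only just at its top, so the closed tips reach about 10 mm ahead of the TCP. I'll keep pressing.

```bash
python3 -m handwheel '[[0,0,-0.002,0,0,0],[0,0,-0.003,0,0,0],[0,0,-0.004,0,0,0],[0,0,-0.005,0,0,0],[0,0,-0.006,0,0,0],[0,0,-0.006,0,0,0],[0,0,-0.006,0,0,0],[0,0,-0.006,0,0,0]]'
python3 -m handwheel '[[0,0,-0.001,0,0,0],[0,0,-0.001,0,0,0],[0,0,-0.002,0,0,0],[0,0,-0.003,0,0,0],[0,0,-0.003,0,0,0],[0,0,-0.003,0,0,0],[0,0,-0.003,0,0,0],[0,0,-0.003,0,0,0]]'
cat > tab.py <<'E'
from h import *
im,d=cams.capture("wrist")
P,ok=cloud("wrist",d,(0,400,0,640)); P=P[ok]
u=np.array([.8965,-.443]);v=np.array([.443,.8965]);D=P[:,:2]-[.5335,.185]
for n,a,b,c,e in(("tongue",-.014,.003,-.004,.004),("deckR",-.012,0.02,.025,.036)):
    m=(D@u>a)&(D@u<b)&(D@v>c)&(D@v<e)&(P[:,2]<.1)
    print(n,m.sum(),np.percentile(P[m,2],[10,50,90]) if m.sum() else None)
E
python3 tab.py
```

```text
time_s: 5.92
position: [0.5542, 0.175, 0.0609]
tcp_rot: [[-0.896, 0.444, 0.0], [0.444, 0.896, 0.0], [-0.0, 0.0, -1.0]]
force: [-0.1, -0.1, 0.2]
opening: 0.004
grasp_force: 0.0
time_s: 6.58
position: [0.5544, 0.175, 0.0581]
tcp_rot: [[-0.896, 0.444, 0.0], [0.444, 0.896, 0.0], [-0.0, 0.0, -1.0]]
force: [-0.4, -0.5, 3.7]
opening: 0.002
grasp_force: 2.4
tongue 514 [0.05248591 0.05319415 0.05402977]
deckR 1127 [0.04418816 0.044907   0.04571809]
```

```bash
python3 -m handwheel '[[0,0,-0.001,0,0,0],[0,0,-0.002,0,0,0],[0,0,-0.003,0,0,0],[0,0,-0.004,0,0,0],[0,0,-0.005,0,0,0],[0,0,-0.005,0,0,0],[0,0,-0.005,0,0,0],[0,0,-0.005,0,0,0]]'
python3 tab.py
python3 -m handwheel '[[0,0,-0.001,0,0,0],[0,0,-0.001,0,0,0],[0,0,-0.002,0,0,0],[0,0,-0.002,0,0,0],[0,0,-0.003,0,0,0],[0,0,-0.003,0,0,0],[0,0,-0.003,0,0,0],[0,0,-0.003,0,0,0]]'
python3 tab.py
```

```text
time_s: 7.3
position: [0.5544, 0.175, 0.0529]
tcp_rot: [[-0.896, 0.444, 0.0], [0.444, 0.896, 0.0], [-0.0, 0.0, -1.0]]
force: [-0.2, 0.1, 2.8]
opening: 0.005
grasp_force: 1.5
tongue 510 [0.04718452 0.04792339 0.04872677]
deckR 1188 [0.04417832 0.04496273 0.04571888]
time_s: 8.02
position: [0.5545, 0.175, 0.0517]
tcp_rot: [[-0.896, 0.444, 0.001], [0.444, 0.896, 0.0], [-0.001, 0.0, -1.0]]
force: [-2.7, -0.4, 14.8]
opening: 0.005
grasp_force: 7.4
tongue 502 [0.04609387 0.04687221 0.0476817 ]
deckR 1204 [0.04418601 0.04496706 0.04569906]
```

Tab is fully in, with its top 2 mm above the deck. Next I'll lift and go behind the step.

```bash
python3 -m handwheel '[[0,0,0.02,0,0,0],[0,0,0.05,0,0,0],[0,0,0.06,0,0,0],[-0.03,0.015,0.06,0,0,0],[-0.06,0.03,0.06,0,0,0],[-0.085,0.042,0.06,0,0,0],[-0.09,0.044,0.06,0,0,0],[-0.09,0.044,0.06,0,0,0]]'
python3 -m handwheel '[[0,0,0,0,0,0],[0,0,0,0,0,0],[0,0,-0.01,0,0,0],[0,0,-0.02,0,0,0],[0,0,-0.03,0,0,0],[0,0,-0.03,0,0,0],[0,0,-0.03,0,0,0],[0,0,-0.03,0,0,0]]'
```

```text
time_s: 8.73
position: [0.4614, 0.2194, 0.1093]
tcp_rot: [[-0.897, 0.442, -0.003], [0.442, 0.897, -0.001], [0.003, -0.002, -1.0]]
force: [0.2, 0.3, 0.5]
opening: 0.003
grasp_force: 0.0
time_s: 9.4
position: [0.4642, 0.2188, 0.0795]
tcp_rot: [[-0.896, 0.444, -0.001], [0.444, 0.896, -0.0], [0.001, -0.001, -1.0]]
force: [0.2, 1.5, 0.1]
opening: 0.009
grasp_force: 0.0
```

```bash
python3 -m handwheel '[[0,0,-0.004,0,0,0],[0,0,-0.008,0,0,0],[0,0,-0.012,0,0,0],[0,0,-0.015,0,0,0],[0,0,-0.015,0,0,0],[0,0,-0.015,0,0,0],[0,0,-0.015,0,0,0],[0,0,-0.015,0,0,0]]'
python3 - <<'E'
from h import *
print(bot.read_state()["force"])
im,d=cams.capture("wrist"); cv2.imwrite("pics/w3.png",im)
E
```

```text
time_s: 10.07
position: [0.4644, 0.219, 0.0651]
tcp_rot: [[-0.896, 0.444, 0.0], [0.444, 0.896, 0.0], [-0.0, 0.0, -1.0]]
force: [-0.2, 0.3, 0.1]
opening: 0.008
grasp_force: 0.0
[-0.23291661  0.29029203  0.14148413]
```

View pics/w3.png

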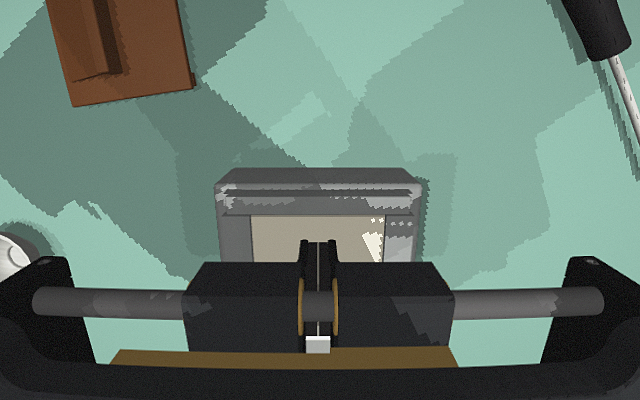

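The fingertips stand at about (318,245) over the bare plate behind the step, centred. Now I'll push along the case x axis.

```bash
python3 -m handwheel '[[0.0036,-0.0018,0,0,0,0],[0.009,-0.0044,0,0,0,0],[0.0143,-0.0071,0,0,0,0],[0.0197,-0.0097,0,0,0,0],[0.0251,-0.0124,0,0,0,0],[0.0305,-0.0151,0,0,0,0],[0.0359,-0.0177,0,0,0,0],[0.0403,-0.0199,0,0,0,0]]'
python3 tab.py
```

```text
time_s: 10.78
position: [0.5053, 0.1987, 0.065]
tcp_rot: [[-0.896, 0.444, 0.0], [0.444, 0.896, 0.0], [-0.0, 0.0, -1.0]]
force: [-1.2, -0.0, 2.4]
opening: 0.006
grasp_force: 0.8
tongue 0 None
deckR 0 None
```

```bash
python3 -m handwheel '[[0.0036,-0.0018,0,0,0,0],[0.009,-0.0044,0,0,0,0],[0.0152,-0.0075,0,0,0,0],[0.0215,-0.0106,0,0,0,0],[0.0278,-0.0137,0,0,0,0],[0.0341,-0.0168,0,0,0,0],[0.0403,-0.0199,0,0,0,0],[0.0439,-0.0217,0,0,0,0]]'
python3 - <<'E'
from h import *
print(bot.read_state()["force"])
im,d=cams.capture("wrist"); cv2.imwrite("pics/w4.png",im)
E
```

```text
time_s: 11.5
position: [0.5498, 0.1768, 0.065]
tcp_rot: [[-0.896, 0.444, 0.001], [0.444, 0.896, 0.0], [-0.001, 0.001, -1.0]]
force: [-1.7, -0.1, 0.8]
opening: 0.004
grasp_force: 0.4
[-1.7389023  -0.0643058   0.81810142]
```

View pics/w4.png

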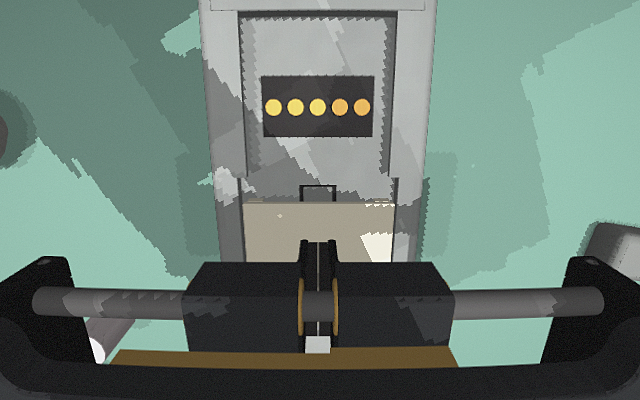

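The terminals are exposed at (270–362,107), and the cover's rear edge (row 203) is past the end of the seat (row ~177). I'll back off and then lift.

```bash
python3 -m handwheel '[[-0.004,0.002,0,0,0,0],[-0.007,0.0035,0.002,0,0,0],[-0.007,0.0035,0.015,0,0,0],[-0.007,0.0035,0.04,0,0,0],[-0.007,0.0035,0.08,0,0,0],[-0.007,0.0035,0.12,0,0,0],[-0.007,0.0035,0.14,0,0,0],[-0.007,0.0035,0.14,0,0,0]]'
python3 -m handwheel '[[-0.03,0.015,0,0,0,0],[-0.06,0.03,0,0,0,0],[-0.08,0.04,0,0,0,0],[-0.08,0.04,0,0,0,0],[-0.08,0.04,0,0,0,0],[-0.08,0.04,0,0,0,0],[-0.08,0.04,0,0,0,0],[-0.08,0.04,0,0,0,0]]'
python3 - <<'E'
from h import *
im,d=cams.capture("wrist"); cv2.imwrite("pics/w5.png",im)
P,ok=cloud("wrist",d,(0,400,0,640)); P=P[ok];u=np.array([.8965,-.443]);v=np.array([.443,.8965]);D=P[:,:2]-[.5335,.185]
m=(np.abs(D@v)<.03)&(P[:,2]>.0525)&(P[:,2]<.058)&(D@u>-.09)&(D@u<.12); print("plate u",np.percentile(D[m]@u,[1,50,99]),np.percentile(P[m,2],[5,50,95]))
im,_=cams.capture("top"); cv2.imwrite("pics/t2.png",cv2.resize(im[150:260,200:310],(500,500),interpolation=2))
E
```

```text
time_s: 12.22
position: [0.544, 0.1819, 0.2106]
tcp_rot: [[-0.897, 0.443, 0.011], [0.443, 0.897, 0.001], [-0.009, 0.006, -1.0]]
force: [0.9, 0.2, 0.6]
opening: 0.01
grasp_force: 0.0
time_s: 12.88
position: [0.4625, 0.2205, 0.2047]
tcp_rot: [[-0.896, 0.445, 0.001], [0.445, 0.896, -0.0], [-0.0, 0.0, -1.0]]
force: [-0.6, 0.0, 0.4]
opening: 0.006
grasp_force: 0.0
plate u [-0.01124785 -0.00676777 -0.00154451] [0.05338889 0.05484169 0.05589296]
```

View pics/w5.png

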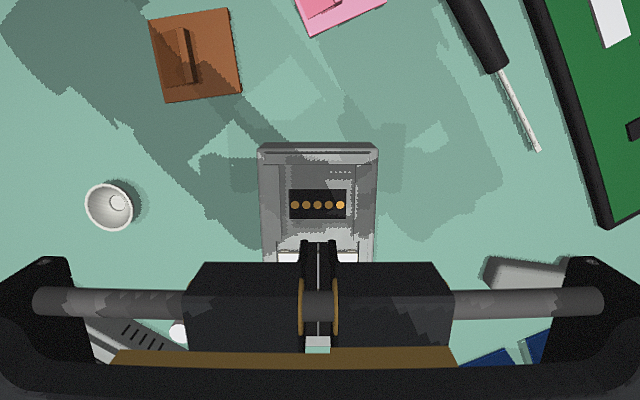

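The rear edge is at -11 mm and the seat ends at -20 mm. The plate lies flat at 55 mm and the gripper is clear of everything.

```bash
python3 -c "
from rig import bot
print(bot.hand_in())"
```

```text
the job is handed in; nothing more can be done
None
```

The job is handed in: I pressed the terminal unit's tab fully in and pushed the cover about 89 mm forward, so it lies flat on the deck with the seat fully uncovered, 9 mm clear, and touched nothing else.

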